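Unpin the slab easel and hold it at its index

ROBOT

A 6-joint arm with a two-finger parallel gripper is mounted at the origin on the work surface. World frame = base frame: x ahead of the robot, y to its left, z up, the work surface at z = 0. Lengths are in m, angles in degrees, forces in N, time in s.
With the tool pointing down it reaches from about 0.375 to 0.925 m from the base axis. Payload 5.7 kg.
Tool frame: the origin (TCP) lies midway between the tips of the shut fingers; the grasp point (between the pads) lies 19 mm behind it; z points along the fingers, y is the line along which they close (so a half turn about z gives the same grasp; the last joint's range is limited). The gripper opens to 85 mm and grips with 20 to 120 N. Pads are 22 mm wide; open, the fingers measure 114 mm over their backs; the gripper's body (76 mm by 85 mm) begins 54 mm behind the grasp point. The pads swing forward as they close: fully open they stand 13 mm farther back than shut.
Start: joints at [59.066, 20.558, 86.54, -0, 72.909, -6.595], TCP at [0.247, 0.547, 0.231] pointing down, gripper open.
Joint ranges: [-170.27, 170.27], [-57.76, 135], [12.27, 136.19], [-55.21, 235.2], [11.17, 155.16], [-170.74, 170.74]. Speed limits (degrees/s): [136.94, 136.94, 180, 180, 180, 180].

INTERFACE

Orientations are given as a 3x3 rotation matrix whose columns are the frame's x, y, z axes.
In Python, from workcell import get_state, grab_frame, camera_info, hand_in gives the robot as it stands.
- The arm moves only by the tool jog_arm, never from a script. Its argument "rows" is a list that holds one entry, the list of rows, each a list of 7 numbers: the turn, a rotation vector about the tool's x, y, z in units of 6 degrees (1.0 is 6 degrees), then the shift along the tool's x, y, z in units of 50 mm (1.0 is 50 mm), then the finger opening in mm, from 0 to 85.4. In form: [[[wx, wy, wz, x, y, z, gripper], ...]]. A call has exactly 5 rows; each row shifts and turns the commanded pose from where the row before left it, along the tool's axes as they then stand; what a row does not reach is not made up. A row lasts 1/10 s, in which the tool goes at most 50 mm and 8.59 degrees, less where a joint would pass 70% of its speed; a pose out of reach is approached as far as the arm can. A call is refused whole if a number of a shift passes 1 or a number of a turn 1, either way. A call with a gripper value outside its range is refused whole. The fingers move at their own pace and stop on an object; the grip force is fixed at half the most. Time passes only in rows, so rows that do not move let the fingers close, or fill a call up. It gives the time, the measured TCP pose, the force, the opening and the grip force at its end, in the units of the state.
- get_state(): the state, without advancing time (a new reading comes with each control period).
- grab_frame(name): name is "scene" or "top" or "wrist"; returns (picture, depth): 400x640x3 uint8, blue, green, red; 400x640 float32, m along the optical axis (not along the pixel's ray), 0 where there is no reading.
- camera_info(name): a dict with "fx", "fy", "cx", "cy" (pixels), "extrinsics" (4x4, takes a point from camera to world coordinates). Camera axes: x right, y up, looking along -z (the intrinsics and any distortion apply to the point x, -y, -z); pixel columns grow to the right and rows downward; lengths in m; the calibration is good to about 2 mm. A picture is of the moment at which its call begins: read the wrist's pose just before it. camera_info takes no time and is no camera call; for the wrist camera it gives the pose at the moment of the call.
- hand_in(): hands the job in; it is judged then, once.
The state is a dict: "clock": time; "qpos": joint angles; "qd": joint speeds; "effort": joint torques, N m; "eef_pos": TCP position; "tcp_rot": TCP orientation; "force": force on the tool from outside, world axes, zero at the start; "wrist_torque": the same for the moment, N m; "gripper_width": opening from 0.0 (shut) to 1.0 (fully open); "grasp_force": force on a finger pad.
Only numpy, scipy, OpenCV 4.12 (cv2) and the standard library are available. Lean on these libraries where they do the work, as an engineer would, in place of code of your own. Each camera call takes 0.05 s, during which the arm holds its last target. There are 200 camera calls.

TASK

The board of the tilting slab easel is locked flat: pull its spring-held locking pin straight out of the bush on the easel's right side and lay the whole pin flat in the shallow metal tray. Then take the board by its pull bar, swing it up until its pointer lines up with the dark steel index clip on the quadrant, and keep holding it there by the bar, still, so that I can tighten the wing nut: your program finishes while holding the board at the mark. The granite slab is heavy, so never let the board fall back; leave the index clip as I set it and do not disturb the other things on the bench.

Things in the scene. Friction and masses are not known exactly. Their poses are not given: they have to be found in the camera images.
- easel: Tilting slab easel, fixed: grey steel frame 330 mm wide with a plywood board (280 mm wide, 9 mm thick, free edge 240 mm from the hinge) that carries a black granite slab and is hinged along its edge nearest the robot. Origin on the bench under the middle of the hinge; x points from the hinge to the board's free edge (away from the robot), y to the easel's left, z up. Position and yaw vary.
- hinge (a point): Middle of the board's hinge axis, 85 mm above the bench; the axis runs along the easel's y axis, and all angles and radii are about it. Same axes as the easel.
- tilt_board (a joint): Angle of the board in rad: 0 = flat (locked by the pin), grows as the free edge is swung up, stops at 1.25. Board, slab and fittings weigh about 1 kg; the hinge is nearly free, so the board falls shut when let go; some 4 N (3 to 5 N) straight up at the pull bar carries it at any angle.
- handle_mid (a point): Middle of the pull bar on the board's free edge: round steel bar 12 mm thick, 130 mm long, along the easel's y axis, 285 mm from the hinge axis and level with it while the board is flat (85 mm above the bench); a clear gap of 39 mm lies between bar and board. It turns with the board: x points from the hinge to the bar, z is the normal of the board's upper face.
- index_clip (a joint): Angle in rad, same sense and zero as the board's, at which the dark steel index clip is set on the quadrant: the angle that the board has to reach, between 0.55 and 0.95. The clip sits on the rim by friction.
- clip_line (a point): Scribed middle line of the dark steel index clip, 14 mm wide, straddling the outer rim (radius 184 mm) of the slotted steel quadrant plate on the easel's left side, 161 mm left of the easel's middle; the quadrant's top stands 260 mm above the bench. Its x axis points from the hinge axis outward through the clip; at the mark the board's x axis is parallel to it.
- pointer (a point): Tip of the board's pointer, beside the wing nut in the quadrant's slot: in the board's plane at radius 184 mm, 161 mm left of the middle. It meets the clip line when the board is at its mark.
- pin_knob (a point): Centre of the black knob (24 mm diameter, 40 mm long, axis level) of the locking pin, which weighs about 85 g, most of it in the shank. At the start 60 mm above the bench, in the easel's frame at x 180, y -206 mm. The point's y axis runs along the pin from knob to tip; at the start it is the easel's y axis, so the pin pulls out along the easel's -y.
- pin_tip (a point): Tip of the pin's 12 mm steel shank, 80 mm from the knob's centre along the pin's y axis (the whole pin is 100 mm long).
- bush (a point): Middle of the outer face of the steel bush on the frame that holds the pin, 32 mm from the knob's centre at the start; the bush is 30 mm deep, and the shank goes on into an eye under the board. A spring plunger in the bush catches a groove in the shank: 10 to 16 N pulls it free within the first 6 mm, then about 7 N of drag; 50 mm of travel clears the bush.
- tray: Shallow open aluminium tray, fixed, 160 mm (x) by 150 mm (y), 22 mm tall, walls and floor 3 mm, on the bench to the right of the easel; origin at the centre of its underside. Position and yaw vary.
- paint_jar: small closed blue paint jar, 48 mm across and 58 mm tall, standing just beyond the locking pin; origin at the centre of its underside
- paint_tin: paint tin, 54 mm across and 70 mm tall, standing left of the pull bar; origin at the centre of its underside
- chisel: steel stone chisel about 200 mm long and 18 mm thick, lying at the far right; origin under its middle
- mallet: round wooden carver's mallet standing on its head, 92 mm across and 188 mm tall, left of the easel beside the quadrant; origin at the centre of its underside
- grinder: battery angle grinder lying on its disc, about 320 mm long, at the far left; origin under its middle
- dust_brush: dusting brush, 160 mm long, lying beside the chisel at the far right; origin under its middle
- lotus_base: small round carved stone base, 84 mm across and 46 mm tall, left of the easel; origin at the centre of its underside

How it is judged (in metres and radians):
On the way, in this order (a step that is already met when the one before it is completed fails the run):
1. the locking pin is pulled clear of the bush (y of pin_tip in the frame of easel below -0.18 m), for 0.1 s.
2. the locking pin lies in the tray, let go (x of pin_knob in the frame of tray between -0.075 and 0.075 m and y of pin_knob in the frame of tray between -0.07 and 0.07 m and z of each of pin_knob, pin_tip in the frame of tray below 0.035 m and x of pin_tip in the frame of tray between -0.082 and 0.082 m and y of pin_tip in the frame of tray between -0.077 and 0.077 m and contact force between the fingers and lock_pin below 0.05 N), for 0.2 s.
3. the board is held in the fingers at the index clip's angle (distance between the grasp point and handle_mid below 0.085 m and angle between the x axis of handle_mid and the x axis of clip_line, either way round below 0.052 rad and velocity of joint tilt_board between -0.06 and 0.06 rad/s and contact force between the fingers and tilt_board above 1.5 N and contact force between tilt_board and lock_pin below 0.1 N), for 0.4 s.
At the end, for the whole second after the job is handed in: The board stands within 3 degrees (0.052 rad) of the index clip's angle, still (under 0.06 rad/s), carried by the robot's fingers at the pull bar (over 1.5 N on the board, grasp within 85 mm of the bar's middle) and not propped on the pin; the whole locking pin lies at rest in the tray, not touched (all of step 2 and all of step 3 and linear speed of lock_pin below 0.03 m/s); the arm keeps its last pose, push and grip.
It fails at once if the board falls back (swings down faster than 2 rad/s) (velocity of joint tilt_board below -2 rad/s).
It fails at once if the index clip is shifted by more than 5 mm (distance of clip_line from where it was at the start of the episode above 0.005 m).
It fails at once if one of the other things on the bench is disturbed (moved over 25 mm) (distance of any of paint_jar, paint_tin, chisel, mallet, grinder, dust_brush, lotus_base from where it was at the start of the episode above 0.025 m).
It also fails if it takes over 67 s, if anything falls off the work surface, if the arm or the gripper's body presses on something with over 40 N, if the wrist force passes 120 N, or if a joint passes its speed limit or range.

## Working session

There is one attempt and no reset: what is moved stays moved. The work goes in short steps, Python scripts to look and compute and a tool call to move; the robot and the scene stay as the last step left them, time stands still between calls to the robot, and variables do not carry over. Pictures are saved under pics/ and viewed, at most 10 in all, crops included, and the job is handed in when it is done.

Besides the shell and the picture viewer there is one more tool, called after ">>>" as name(argument=value, ...), one argument or row to a line, values as JSON. jog_arm: Moves the arm, as the interface text tells. Its arguments: {"type":"object","properties":{"rows":{"type":"array"}},"required":["rows"]}

```bash
mkdir -p pics; cat > h.py <<'E'
import numpy as np, cv2
from workcell import get_state, grab_frame, camera_info, hand_in
def pts(name,d,ci=None):
    c=ci or camera_info(name); v,u=np.mgrid[0:400,0:640]
    P=np.stack([(u-c['cx'])/c['fx']*d,-(v-c['cy'])/c['fy']*d,-d,np.ones_like(d)],-1)
    return (P@np.array(c['extrinsics']).T)[...,:3]
E
python3 - <<'E'
from h import *
for n in ("top","scene"):
    im,d=grab_frame(n); cv2.imwrite(f"pics/{n}0.png",im); np.savez(f"{n}0.npz",im=im,d=d,P=pts(n,d))
    c=camera_info(n); print(n,c['fx'],c['cx'],c['cy'],np.round(c['extrinsics'],3).tolist())
s=get_state(); print(s)
E
```

```text
top 499.2977155778543 318.51472752959563 198.72689593866534 [[0.027, 0.992, -0.126, 0.344], [-1.0, 0.029, 0.007, 0.017], [0.011, 0.126, 0.992, 1.872], [0.0, 0.0, 0.0, 1.0]]
scene 409.8785346858136 322.3284762318986 194.5199473609723 [[0.833, -0.452, 0.318, 1.005], [0.553, 0.695, -0.46, -0.587], [-0.013, 0.559, 0.829, 1.127], [0.0, 0.0, 0.0, 1.0]]
{'clock': 0.1, 'qpos': array([ 5.90651737e+01,  2.05934632e+01,  8.65948386e+01, -3.14488992e-03,
        7.29098221e+01, -6.59308710e+00]), 'qd': array([-0.17519763, -0.14421005, -0.04377632, -0.0354292 ,  0.00579504,
       -0.11892273]), 'effort': array([-6.21475283e-04, -5.28656602e+01, -2.79346704e+01, -1.46772541e-04,
        5.09214544e-03,  2.10912009e-05]), 'eef_pos': array([0.24698295, 0.54610207, 0.23052761]), 'tcp_rot': array([[-9.11109859e-01,  4.12162743e-01, -8.35373472e-04],
       [ 4.12163564e-01,  9.11108643e-01, -1.49594345e-03],
       [ 1.44543835e-04, -1.70727933e-03, -9.99998532e-01]]), 'force': array([-1.35837486,  0.26638241,  0.50857931]), 'wrist_torque': array([0.01698656, 0.00489471, 0.01864161]), 'grasp_force': 0.0, 'gripper_width': 0.9971072208489267}
```

View pics/top0.png

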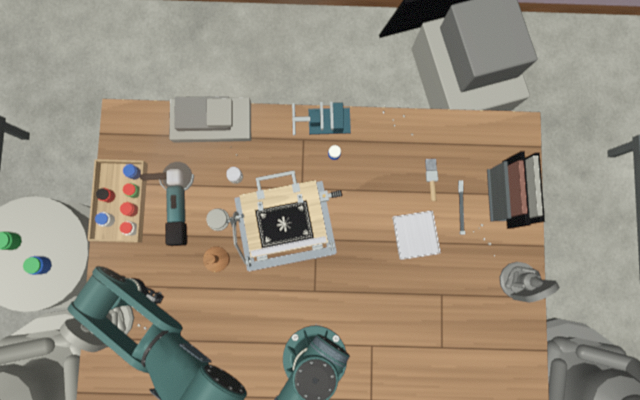

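View pics/scene0.png

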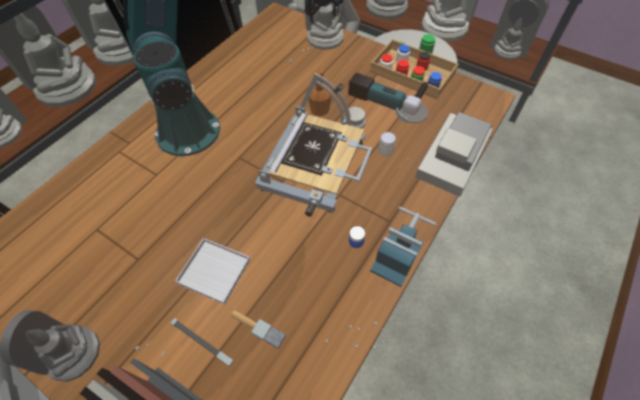

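The top view shows the pull bar at about (275,176), the knob at (336,194), the tray at (417,235), the jar at (335,152), the tin at (234,174) and the quadrant at about (243,215). The scene view shows the quadrant arc at about (330,95) and the knob at (314,203).

```bash
python3 - <<'E'
from h import *
z=np.load("top0.npz"); im,P=z['im'],z['P']
def m(u0,u1,v0,v1,lo,hi,f=None):
    M=np.zeros((400,640),bool); M[v0:v1,u0:u1]=1
    M&=(P[...,2]>lo)&(P[...,2]<hi)
    if f is not None: M&=f
    return M
hsv=cv2.cvtColor(im,cv2.COLOR_BGR2HSV)
print("zcheck bench",np.median(P[280:300,350:400,2]))
# tray: low saturation
M=m(385,450,205,265,-.02,.04,(hsv[...,1]<45)&(hsv[...,2]>140)); q=P[M]; r=cv2.minAreaRect(q[:,:2].astype(np.float32)*1000); print("tray",M.sum(),r)
# board plate: wood, high sat z>0.07
M=m(230,340,170,275,.07,.13,hsv[...,1]>50); q=P[M]; r=cv2.minAreaRect(q[:,:2].astype(np.float32)*1000); print("board",M.sum(),r,np.median(q[:,2]))
M=m(250,310,168,184,.06,.12); q=P[M]; print("bar",M.sum(),cv2.minAreaRect(q[:,:2].astype(np.float32)*1000),np.median(q[:,2]))
M=m(326,348,184,204,.03,.1,hsv[...,2]<90); q=P[M]; print("knob",M.sum(),q.mean(0),cv2.minAreaRect(q[:,:2].astype(np.float32)*1000))
for n,b in dict(jar=(324,346,142,162),tin=(224,246,164,184)).items():
    M=m(*b,.03,.1); q=P[M]; print(n,M.sum(),q.mean(0),q[:,2].max())
M=m(222,262,180,270,.12,.3); q=P[M]; print("quad",M.sum(),q.min(0),q.max(0))
a=cv2.resize(im[165:275,215:355],None,fx=5,fy=5,interpolation=cv2.INTER_CUBIC)
s=np.load("scene0.npz")['im']; b=cv2.resize(s[65:225,250:380],None,fx=3.4,fy=3.4,interpolation=cv2.INTER_CUBIC)
cv2.imwrite("pics/a.png",a); cv2.imwrite("pics/b.png",b); print(a.shape,b.shape)
E
```

```text
zcheck bench 0.001390940036769761
tray 1815 ((456.6628723144531, -366.45599365234375), (163.2959747314453, 160.06997680664062), 10.282760620117188)
board 2166 ((536.294921875, 116.588623046875), (257.9056091308594, 391.0349426269531), 15.597033500671387) 0.09071880851329672
bar 194 ((648.4386596679688, 136.44393920898438), (50.620513916015625, 192.1057891845703), 1.8569871187210083) 0.09036998374602989
knob 26 [ 0.59372852 -0.06004219  0.0711329 ] ((595.4306030273438, -59.72663879394531), (19.426118850708008, 33.51131820678711), 13.010695457458496)
jar 127 [ 0.7539592  -0.04907358  0.05548939] 0.07061142558868738
tin 193 [0.65577999 0.31548261 0.06555697] 0.08305324658614777
quad 197 [0.34167467 0.25839844 0.12020666] [0.51482525 0.30782542 0.26211604]
(550, 700, 3) (544, 442, 3)
```

View pics/a.png

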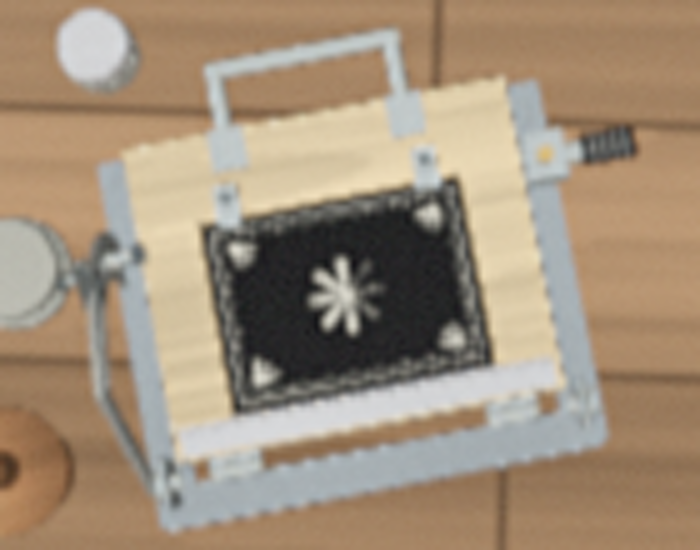

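View pics/b.png

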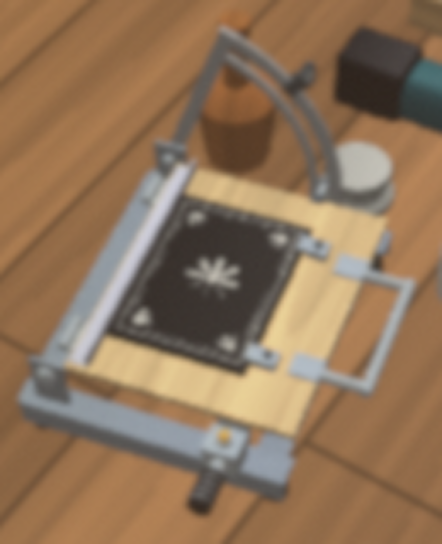

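The crops show the bar ends at crop a (210,72) and (393,36), the board's free corners at (122,150) and (503,80), and the knob at (608,144). The dark clip on the quadrant rim is at crop b (302,76).

```bash
cat >> h.py <<'E'
def ray(name,u,v,ci=None):
    c=ci or camera_info(name); E=np.array(c['extrinsics'])
    return E[:3,3],E[:3,:3]@np.array([(u-c['cx'])/c['fx'],-(v-c['cy'])/c['fy'],-1])
def onz(name,u,v,z,ci=None):
    o,d=ray(name,u,v,ci); return o+d*(z-o[2])/d[2]
E
python3 - <<'E'
from h import *
A=lambda u,v,z:onz("top",215+(u+.5)/5-.5,165+(v+.5)/5-.5,z)[:2]
w=np.array([(A(210,72,.085)+A(393,36,.085))/2,A(122,150,.09),A(503,80,.09),A(608,144,.06)])
l=np.array([[.285,0],[.24,.14],[.24,-.14],[.18,-.206]])
H=(l-l.mean(0)).T@(w-w.mean(0)); th=np.arctan2(H[0,1]-H[1,0],H[0,0]+H[1,1])
R=np.array([[np.cos(th),-np.sin(th)],[np.sin(th),np.cos(th)]]); t=w.mean(0)-R@l.mean(0)
print("yaw",np.degrees(th),"t",t,"res mm",np.round((w-l@R.T-t)*1000,1).tolist())
bl=A(393,36,.085)-A(210,72,.085); print("bar yaw",np.degrees(np.arctan2(bl[0],-bl[1])))
np.savez("easel.npz",R=R,t=t)
W=lambda x,y:R@[x,y]+t
print("knob",W(.18,-.206),"bar",W(.285,0),"jar rel",R.T@(np.array([.754,-.049])-t),"tin rel",R.T@(np.array([.656,.315])-t))
o,d=ray("scene",250+302.5/3.4-.5,65+76.5/3.4-.5); n=R@[0,1]
for y in(.157,.161,.165):
    s=((W(0,y)-o[:2])@n)/(d[:2]@n); p=o+s*d; q=R.T@(p[:2]-t); print(y,q,p[2],"r",np.hypot(q[0],p[2]-.085),"ang",np.arctan2(p[2]-.085,q[0]))
c=camera_info("wrist"); s=get_state(); E=np.array(c['extrinsics']); T=s['tcp_rot']
print("cam in tcp",T.T@(E[:3,3]-s['eef_pos']),np.round(T.T@E[:3,:3],3).tolist(),c['fx'])
E
```

```text
yaw 12.702022990284313 t [0.3741183  0.10102583] res mm [[0.3, 0.4], [0.4, -0.4], [-2.2, 0.4], [1.5, -0.3]]
bar yaw 12.988272592088258
knob [ 0.59500853 -0.06035417] bar [0.65214343 0.16369182] jar rel [ 0.337597   -0.22988285] tin rel [0.32203193 0.1467572 ]
0.157 [0.13865043 0.157     ] 0.23015483217027977 r 0.20073332151994305 ang 0.8083127003873208
0.161 [0.13730554 0.161     ] 0.22644323783084508 r 0.19712686643432664 ang 0.8002408891164203
0.165 [0.13596066 0.165     ] 0.2227316434914105 r 0.19353373315771047 ang 0.7918687940087195
cam in tcp [ 8.43294889e-02  7.30558989e-05 -1.42440589e-01] [[0.001, 0.944, 0.329], [1.0, -0.001, -0.002], [-0.001, 0.329, -0.944]] 351.12870876333136
```

>>> jog_arm(
  rows=[
    [[0,0,1,0,0,-0.5,85],[0,0,1,0,0,-0.5,85],[0,0,1,0,0,-0.5,85],[0,0,1,0,0,-0.5,85],[0,0,1,0,0,-0.5,85]],
  ],
)

```text
clock: 0.6
eef_pos: [0.247, 0.5463, 0.3568]
tcp_rot: [[-0.58, 0.815, -0.001], [0.815, 0.58, -0.001], [-0.0, -0.001, -1.0]]
force: [-0.1, 0.9, -0.3]
gripper_width: 0.993
grasp_force: 0.0
```

>>> jog_arm(
  rows=[
    [[0,0,0.767,0,0,0,85],[0,0,0.767,0,0,0,85],[0,0,0.767,0,0,0,85],[0,0,0.767,0,0,0,85],[0,0,0.767,0,0,0,85]],
  ],
)

```text
clock: 1.1
eef_pos: [0.2471, 0.5464, 0.3557]
tcp_rot: [[-0.216, 0.976, -0.001], [0.976, 0.216, -0.001], [-0.001, -0.001, -1.0]]
force: [0.5, 1.6, 0.1]
gripper_width: 0.992
grasp_force: 0.0
```

```bash
cat >> h.py <<'E'
def plan(target):
    s=get_state(); T=s['tcp_rot']; print("tcp",np.round(s['eef_pos'],4),"q",np.round(s['qpos'],1),"clk",s['clock'],"shift units",np.round(T.T@(np.array(target)-s['eef_pos'])/.05,3))
    return T
def face(yaw,tilt=0):
    # desired tool: y=easel x tilted up by tilt rad, x=easel y
    c,s=np.cos(yaw),np.sin(yaw); ex=np.array([c,s,0]);ey=np.array([-s,c,0]);ez=np.array([0,0,1.])
    return np.stack([ey,np.cos(tilt)*ex+np.sin(tilt)*ez,np.sin(tilt)*ex-np.cos(tilt)*ez],1)
def turn(Rd):
    from scipy.spatial.transform import Rotation as r
    print("turn units",np.round(r.from_matrix(get_state()['tcp_rot'].T@Rd).as_rotvec(degrees=True)/6,3))
E
python3 - <<'E'
from h import *
yaw=np.radians(12.7)
print(plan([.595,-.06,.2])); turn(face(yaw))
E
```

```text
tcp [0.2471 0.5464 0.3557] q [59.1 15.8 76.  -0.  88.2 46.6] clk 1.1 shift units [-13.34    4.179   3.123]
[[-2.15781011e-01  9.76441608e-01 -5.84201079e-04]
 [ 9.76441415e-01  2.15780371e-01 -9.97402889e-04]
 [-8.47846555e-04 -7.85658732e-04 -9.99999332e-01]]
turn units [-0.008  0.008 -0.04 ]
```

>>> jog_arm(
  rows=[
    [[0,0,0,-0.89,0.28,0,85],[0,0,0,-0.89,0.28,0,85],[0,0,0,-0.89,0.28,0,85],[0,0,0,-0.89,0.28,0,85],[0,0,0,-0.89,0.28,0,85]],
  ],
)

```text
clock: 1.6
eef_pos: [0.3646, 0.3431, 0.3559]
tcp_rot: [[-0.219, 0.976, -0.0], [0.976, 0.219, -0.0], [-0.0, -0.001, -1.0]]
force: [1.7, 0.7, 0.1]
gripper_width: 0.996
grasp_force: 0.0
```

>>> jog_arm(
  rows=[
    [[0,0,0,-0.89,0.28,0,85],[0,0,0,-0.89,0.28,0,85],[0,0,0,-0.89,0.28,0,85],[0,0,0,-0.89,0.28,0,85],[0,0,0,-0.89,0.28,0,85]],
  ],
)

```text
clock: 2.1
eef_pos: [0.4817, 0.1413, 0.3561]
tcp_rot: [[-0.219, 0.976, -0.0], [0.976, 0.219, -0.0], [0.0, -0.0, -1.0]]
force: [0.8, 0.7, 0.3]
gripper_width: 0.998
grasp_force: 0.0
```

>>> jog_arm(
  rows=[
    [[0,0,0,-0.89,0.28,0.4,85],[0,0,0,-0.89,0.28,0.8,85],[0,0,0,-0.89,0.28,0.8,85],[0,0,0,-0.89,0.28,0.8,85],[0,0,0,-0.89,0.28,0.4,85]],
  ],
)

```text
clock: 2.6
eef_pos: [0.583, -0.0355, 0.2162]
tcp_rot: [[-0.219, 0.976, -0.005], [0.976, 0.219, 0.001], [0.002, -0.004, -1.0]]
force: [0.6, 0.5, 0.1]
gripper_width: 0.995
grasp_force: 0.0
```

```bash
python3 - <<'E'
from h import *
plan([.595,-.06,.06]); turn(face(np.radians(12.7)))
c=camera_info("wrist"); im,d=grab_frame("wrist"); P=pts("wrist",d,c); np.savez("w1.npz",im=im,d=d,P=P,E=c['extrinsics'])
cv2.imwrite("pics/w1.png",im)
hsv=cv2.cvtColor(im,cv2.COLOR_BGR2HSV)
M=(hsv[...,2]<70)&(np.hypot(P[...,0]-.595,P[...,1]+.06)<.05)&(P[...,2]>.03)&(P[...,2]<.09); q=P[M]
print("knob",M.sum(),cv2.minAreaRect(q[:,:2].astype(np.float32)*1000),np.percentile(q[:,2],[5,50,97]))
E
```

```text
tcp [ 0.583  -0.0355  0.2162] q [-10.3  20.2  89.4   0.   70.7 -23. ] clk 2.6 shift units [-0.538  0.14   3.122]
turn units [-0.04  -0.021 -0.004]
knob 743 ((596.40576171875, -60.72270965576172), (23.29619026184082, 40.170921325683594), 13.913580894470215) [0.06253111 0.06953527 0.07188092]
```

View pics/w1.png

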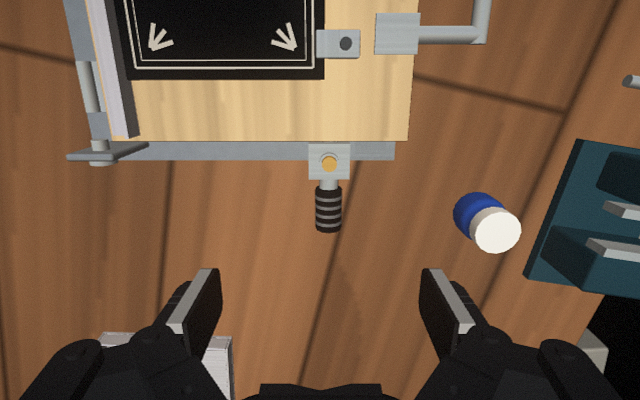

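The wrist view shows the knob at (328,208) with clear bench on both sides, and the jar at (488,222) well away.

```bash
python3 - <<'E'
from h import *
plan([.5964,-.0607,.05]); turn(face(np.radians(12.9)))
E
```

```text
tcp [ 0.5864 -0.0422  0.2138] q [-10.7  20.6  89.2  -0.3  70.4 -23.1] clk 2.65 shift units [-0.396  0.127  3.276]
turn units [-0.039  0.026 -0.059]
```

>>> jog_arm(
  rows=[
    [[0,0,0,0,0,0.5,85],[0,0,0,0,0,0.5,85],[0,0,0,0,0,0,85],[0,0,0,0,0,0,85],[0,0,0,0,0,0,85]],
  ],
)

```text
clock: 3.15
eef_pos: [0.5855, -0.0348, 0.1707]
tcp_rot: [[-0.219, 0.976, 0.002], [0.976, 0.219, -0.0], [-0.001, 0.002, -1.0]]
force: [-0.8, 0.1, 0.6]
gripper_width: 0.997
grasp_force: 0.0
```

```bash
python3 - <<'E'
from h import *
plan([.5964,-.0607,.05]); turn(face(np.radians(12.9)))
E
```

```text
tcp [ 0.5855 -0.0348  0.1707] q [-10.1  22.8  92.4  -0.   64.7 -22.8] clk 3.15 shift units [-0.551  0.095  2.414]
turn units [ 0.018  0.009 -0.038]
```

>>> jog_arm(
  rows=[
    [[0,0,-0.04,-0.28,0.05,0.5,85],[0,0,0,-0.27,0.05,0.5,85],[0,0,0,0,0,0.5,85],[0,0,0,0,0,0.5,85],[0,0,0,0,0,0,85]],
  ],
)

```text
clock: 3.65
eef_pos: [0.594, -0.0602, 0.0677]
tcp_rot: [[-0.223, 0.975, -0.004], [0.975, 0.223, 0.001], [0.002, -0.003, -1.0]]
force: [-0.3, -0.1, -0.0]
gripper_width: 0.995
grasp_force: 0.0
```

```bash
python3 - <<'E'
from h import *
plan([.5964,-.0607,.05]); turn(face(np.radians(12.9)))
E
```

```text
tcp [ 0.594  -0.0602  0.0677] q [-12.4  31.   95.8  -0.   53.4 -25.3] clk 3.65 shift units [-0.021  0.045  0.355]
turn units [-0.033 -0.014 -0.001]
```

>>> jog_arm(
  rows=[
    [[0,0,0,0,0.03,0.3,85],[0,0,0,0,0,0,85],[0,0,0,0,0,0,50],[0,0,0,0,0,0,15],[0,0,0,0,0,0,10]],
  ],
)

```text
clock: 4.15
eef_pos: [0.5976, -0.0604, 0.0551]
tcp_rot: [[-0.223, 0.975, 0.001], [0.975, 0.223, -0.0], [-0.001, 0.001, -1.0]]
force: [-0.5, -0.2, -0.2]
gripper_width: 0.51
grasp_force: 0.0
```

>>> jog_arm(
  rows=[
    [[0,0,0,0,0,0,10],[0,0,0,0,0,0,10],[0,0,0,0,0,0,10],[0,0,0,0,0,0,10],[0,0,0,0,0,0,10]],
  ],
)

```text
clock: 4.65
eef_pos: [0.597, -0.0604, 0.0545]
tcp_rot: [[-0.223, 0.975, 0.0], [0.975, 0.223, -0.0], [-0.0, 0.0, -1.0]]
force: [-2.0, -0.9, 5.9]
gripper_width: 0.255
grasp_force: 58.4
```

>>> jog_arm(
  rows=[
    [[0,0,0,0,0,0,45],[0,0,0,0,0,0,45],[0,0,0,0,0,0.14,45],[0,0,0,0,0,0,10],[0,0,0,0,0,0,10]],
  ],
)

```text
clock: 5.15
eef_pos: [0.5963, -0.0601, 0.0466]
tcp_rot: [[-0.223, 0.975, -0.002], [0.975, 0.223, 0.0], [0.001, -0.002, -1.0]]
force: [-0.2, 0.5, 0.7]
gripper_width: 0.254
grasp_force: 58.6
```

>>> jog_arm(
  rows=[
    [[0,0,0,0,0,0,10],[0,0,0,0,0,0,10],[0,0,0,0,0,0,10],[0,0,0,0,0,0,10],[0,0,0,0,0,0,10]],
  ],
)

```text
clock: 5.65
eef_pos: [0.5964, -0.0602, 0.047]
tcp_rot: [[-0.223, 0.975, -0.001], [0.975, 0.223, 0.0], [0.0, -0.001, -1.0]]
force: [-2.2, -0.0, -1.9]
gripper_width: 0.256
grasp_force: 58.7
```

>>> jog_arm(
  rows=[
    [[0,0,0,-0.15,0,0,10],[0,0,0,-0.2,0,0,10],[0,0,0,-0.2,0,0,10],[0,0,0,-0.2,0,0,10],[0,0,0,-0.2,0,0,10]],
  ],
)

```text
clock: 6.15
eef_pos: [0.6084, -0.1081, 0.0476]
tcp_rot: [[-0.223, 0.975, 0.001], [0.975, 0.223, -0.001], [-0.001, 0.001, -1.0]]
force: [0.3, 0.4, -1.3]
gripper_width: 0.258
grasp_force: 59.1
```

>>> jog_arm(
  rows=[
    [[0,0,0,-0.2,0,0,10],[0,0,0,-0.2,0,0,10],[0,0,0,-0.2,0,0,10],[0,0,0,-0.2,0,0,10],[0,0,0,0,0,0,10]],
  ],
)

```text
clock: 6.65
eef_pos: [0.6173, -0.1473, 0.0474]
tcp_rot: [[-0.222, 0.975, 0.001], [0.975, 0.222, -0.001], [-0.001, 0.001, -1.0]]
force: [-0.2, -0.1, -1.0]
gripper_width: 0.26
grasp_force: 59.1
```

```bash
python3 - <<'E'
from h import *
ty=np.radians(10.3); k=np.array([.4567,-.3665])-.03*np.array([-np.sin(ty),np.cos(ty)]); print(k)
T=plan([*k,.1]); print(np.round(T,3)); print(get_state()['force'],get_state()['gripper_width'])
im,d=grab_frame("wrist"); cv2.imwrite("pics/w2.png",im)
E
```

```text
[ 0.46206407 -0.39601655]
tcp [ 0.6173 -0.1473  0.0474] q [-19.6  34.8  91.7  -0.   53.4 -32.4] clk 6.65 shift units [-4.163 -4.13  -1.051]
[[-0.222  0.975  0.001]
 [ 0.975  0.222 -0.001]
 [-0.001  0.001 -1.   ]]
[-0.18759111 -0.11148486 -0.97981315] 0.2599108528395726
```

View pics/w2.png

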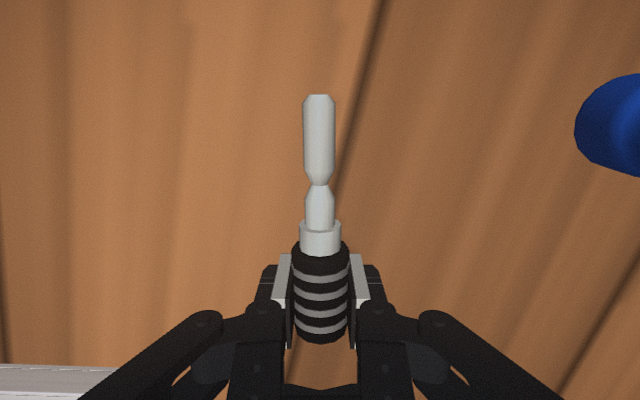

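The whole pin is out, level in the fingers from (319,95) to (320,340).

>>> jog_arm(
  rows=[
    [[0,0,0,0,0,-0.7,10],[0,0,0,-0.2,-0.2,-0.35,10],[0,0,0,-0.6,-0.6,0,10],[0,0,0,-0.7,-0.7,0,10],[0,0,0,-0.7,-0.7,0,10]],
  ],
)

```text
clock: 7.2
eef_pos: [0.5329, -0.2787, 0.1006]
tcp_rot: [[-0.225, 0.974, 0.001], [0.974, 0.225, -0.001], [-0.001, 0.001, -1.0]]
force: [0.1, -0.7, -0.3]
gripper_width: 0.262
grasp_force: 59.1
```

>>> jog_arm(
  rows=[
    [[0,0,0,-0.7,-0.7,0,10],[0,0,0,-0.7,-0.7,0,10],[0,0,0,-0.5,-0.5,0,10],[0,0,0,0,0,0,10],[0,0,0,0,0,0,10]],
  ],
)

```text
clock: 7.7
eef_pos: [0.4615, -0.392, 0.1001]
tcp_rot: [[-0.221, 0.975, 0.0], [0.975, 0.221, -0.0], [-0.0, 0.0, -1.0]]
force: [0.5, 1.0, -0.1]
gripper_width: 0.262
grasp_force: 59.1
```

```bash
python3 - <<'E'
from h import *
plan([.462,-.396,.012]); turn(face(np.radians(10.3)))
c=camera_info("wrist"); im,d=grab_frame("wrist"); P=pts("wrist",d,c); cv2.imwrite("pics/w3.png",im)
print(get_state()['gripper_width'])
hsv=cv2.cvtColor(im,cv2.COLOR_BGR2HSV)
M=(hsv[...,1]<60)&(hsv[...,2]>110)&(P[...,2]>-.01)&(P[...,2]<.035)&(np.hypot(P[...,0]-.457,P[...,1]+.366)<.13)
print(M.sum(),cv2.minAreaRect(P[M][:,:2].astype(np.float32)*1000))
E
```

```text
tcp [ 0.4615 -0.392   0.1001] q [-46.9  29.   93.6   0.   57.4 -59.6] clk 7.7 shift units [-0.079 -0.008  1.762]
turn units [0.003 0.003 0.41 ]
0.26082029460855416
45193 ((457.72161865234375, -369.9122009277344), (173.09722900390625, 164.2001953125), 10.279912948608398)
```

View pics/w3.png

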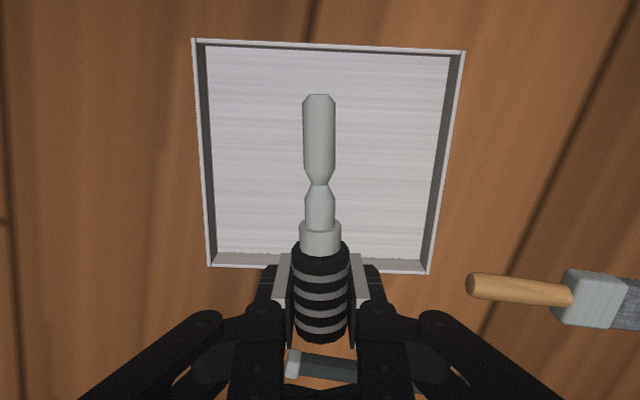

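The tray rim corners are at (193,39), (464,52), (429,273) and (208,266), with the pin hanging over it; I'll check the centre by rays.

```bash
python3 - <<'E'
from h import *
c=[onz("wrist",u,v,.022) for u,v in((193,39),(464,52),(429,273),(208,266))]
print(np.round(c,3).tolist(),np.mean(c,0)); r=cv2.minAreaRect(np.float32(c)[:,:2]*1000); print(r)
E
```

```text
[[0.368, -0.305, 0.022], [0.522, -0.277, 0.022], [0.55, -0.421, 0.022], [0.395, -0.451, 0.022]] [ 0.45877273 -0.36325064  0.022     ]
((458.3750915527344, -363.0530700683594), (158.0898895263672, 147.95693969726562), 10.80457878112793)
```

>>> jog_arm(
  rows=[
    [[0,0,0.3,0,0.04,0.4,10],[0,0,0,0,0,0.5,10],[0,0,0,0,0,0.5,10],[0,0,0,0,0,0.3,10],[0,0,0,0,0,0,10]],
  ],
)

```text
clock: 8.25
eef_pos: [0.4636, -0.3883, 0.0128]
tcp_rot: [[-0.194, 0.981, -0.003], [0.981, 0.194, 0.003], [0.004, -0.002, -1.0]]
force: [-0.4, 1.3, -1.2]
gripper_width: 0.258
grasp_force: 59.1
```

>>> jog_arm(
  rows=[
    [[0,0,0,0,0,0.05,10],[0,0,0,0,0,0,10],[0,0,0,0,0,0,10],[0,0,0,0,0,0,26],[0,0,0,0,0,0,32]],
  ],
)

```text
clock: 8.75
eef_pos: [0.4647, -0.3911, 0.013]
tcp_rot: [[-0.192, 0.981, 0.001], [0.981, 0.192, -0.001], [-0.001, 0.001, -1.0]]
force: [-0.8, -0.5, -0.4]
gripper_width: 0.374
grasp_force: 0.0
```

>>> jog_arm(
  rows=[
    [[0,0,0,0,0,0,45],[0,0,0,0,0,0,50],[0,0,0,0,0,-0.3,50],[0,0,0,0,0,-0.7,50],[0,0,0,0,0,-0.7,50]],
  ],
)

```text
clock: 9.25
eef_pos: [0.4639, -0.3903, 0.0985]
tcp_rot: [[-0.192, 0.981, -0.001], [0.981, 0.192, 0.001], [0.001, -0.001, -1.0]]
force: [0.5, -0.2, -0.7]
gripper_width: 0.583
grasp_force: 0.0
```

```bash
python3 - <<'E'
from h import *
plan([.462,-.396,.3])
c=camera_info("wrist"); im,d=grab_frame("wrist"); P=pts("wrist",d,c); cv2.imwrite("pics/w4.png",im)
E
```

```text
tcp [ 0.4639 -0.3903  0.0985] q [-46.6  29.2  93.4  -0.   57.4 -57.7] clk 9.25 shift units [-0.1   -0.063 -4.03 ]
```

View pics/w4.png

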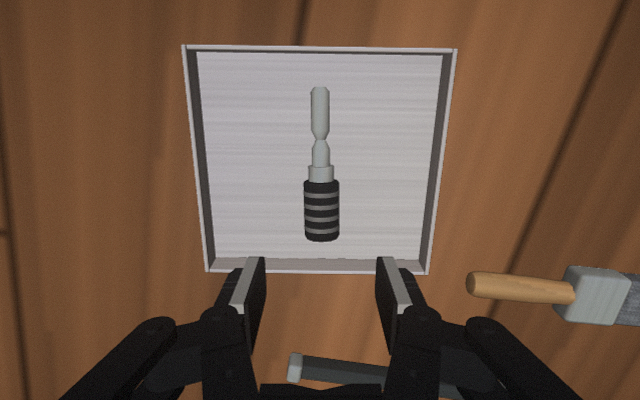

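The pin lies flat in the tray from (320,88) to (321,240), let go. Next I'll move to where the wrist camera sees the clip.

```bash
python3 - <<'E'
from h import *
plan([.543,.262,.37]); turn(face(np.radians(12.8)))
E
```

```text
tcp [ 0.4668 -0.3931  0.1049] q [-46.6  28.8  93.1  -0.   57.6 -57.7] clk 9.3 shift units [12.527  4.041 -5.373]
turn units [ 0.04   0.067 -0.283]
```

>>> jog_arm(
  rows=[
    [[0,0,-0.28,0,0,-0.9,50],[0,0,0,0,0,-0.9,50],[0,0,0,0.4,0.13,-0.9,50],[0,0,0,0.8,0.26,-0.9,50],[0,0,0,0.8,0.26,-0.9,50]],
  ],
)

```text
clock: 9.8
eef_pos: [0.4723, -0.301, 0.3082]
tcp_rot: [[-0.22, 0.976, 0.002], [0.976, 0.22, -0.001], [-0.001, 0.001, -1.0]]
force: [0.5, 0.2, 1.0]
gripper_width: 0.588
grasp_force: 0.0
```

>>> jog_arm(
  rows=[
    [[0,0,0,0.8,0.26,-0.9,50],[0,0,0,0.8,0.26,0,50],[0,0,0,0.8,0.26,0,50],[0,0,0,0.8,0.26,0,50],[0,0,0,0.8,0.26,0,50]],
  ],
)

```text
clock: 10.3
eef_pos: [0.4906, -0.0985, 0.343]
tcp_rot: [[-0.221, 0.975, 0.001], [0.975, 0.221, -0.001], [-0.001, 0.001, -1.0]]
force: [0.2, 0.3, -0.6]
gripper_width: 0.583
grasp_force: 0.0
```

>>> jog_arm(
  rows=[
    [[0,0,0,0.8,0.26,0,50],[0,0,0,0.8,0.26,0,50],[0,0,0,0.8,0.26,0,50],[0,0,0,0.8,0.26,0,50],[0,0,0,0.8,0.26,0,50]],
  ],
)

```text
clock: 10.8
eef_pos: [0.5097, 0.1109, 0.3429]
tcp_rot: [[-0.221, 0.975, 0.001], [0.975, 0.221, -0.0], [-0.0, 0.001, -1.0]]
force: [0.7, -0.1, 0.3]
gripper_width: 0.587
grasp_force: 0.0
```

>>> jog_arm(
  rows=[
    [[0,0,0,0.8,0.26,0,50],[0,0,0,0.8,0.26,0,50],[0,0,0,0.3,0.1,0,50],[0,0,0,0,0,0,50],[0,0,0,0,0,0,50]],
  ],
)

```text
clock: 11.3
eef_pos: [0.5191, 0.2081, 0.3421]
tcp_rot: [[-0.222, 0.975, -0.0], [0.975, 0.222, -0.001], [-0.001, -0.0, -1.0]]
force: [-0.3, 0.7, -0.3]
gripper_width: 0.586
grasp_force: 0.0
```

```bash
python3 - <<'E'
from h import *
z=np.load("easel.npz"); R,t=z['R'],z['t']
plan([.543,.262,.37]); turn(face(np.radians(12.8)))
c=camera_info("wrist"); im,d=grab_frame("wrist"); P=pts("wrist",d,c); cv2.imwrite("pics/w5.png",im)
np.savez("w5.npz",im=im,d=d,P=P,E=c['extrinsics'])
q=(P[...,:2]-t)@R; r=np.hypot(q[...,0],P[...,2]-.085)
hsv=cv2.cvtColor(im,cv2.COLOR_BGR2HSV)
M=(abs(q[...,1]-.161)<.02)&(r>.165)&(r<.21)&(P[...,2]>.12)&(d>0)
a=np.arctan2(P[...,2]-.085,q[...,0])
for lo in np.arange(.4,1.3,.03):
    m=M&(a>=lo)&(a<lo+.03)
    if m.sum()>5:
        v,u=np.nonzero(m); print(round(lo,2),m.sum(),"V",np.percentile(hsv[m][:,2],[5,50]),"r95",round(np.percentile(r[m],95),4),"y",np.round(np.percentile(q[m][:,1],[5,95]),3),int(u.mean()),int(v.mean()))
E
```

```text
tcp [0.5191 0.2081 0.3421] q [14.8 12.5 82.3 -0.1 85.2  2. ] clk 11.3 shift units [ 0.945  0.705 -0.559]
turn units [-0.002  0.009  0.001]
0.4 13 V [104.6 109. ] r95 0.1854 y [0.157 0.161] 324 73
0.43 21 V [ 77. 115.] r95 0.1856 y [0.157 0.162] 321 72
0.46 21 V [113. 116.] r95 0.1851 y [0.157 0.161] 318 73
0.49 24 V [ 81. 114.] r95 0.1855 y [0.157 0.162] 315 72
0.52 30 V [ 91.35 123.  ] r95 0.1855 y [0.157 0.163] 311 72
0.55 29 V [105.8 125. ] r95 0.1854 y [0.157 0.162] 308 72
0.58 30 V [111.85 125.  ] r95 0.1855 y [0.157 0.162] 304 73
0.61 21 V [ 67. 135.] r95 0.1856 y [0.157 0.162] 300 72
0.73 104 V [68.15 74.  ] r95 0.2052 y [0.153 0.175] 296 69
0.76 308 V [ 58.35 102.5 ] r95 0.2056 y [0.153 0.177] 289 63
0.79 740 V [70. 82.] r95 0.2047 y [0.153 0.176] 275 68
0.82 55 V [144.6 151. ] r95 0.1854 y [0.157 0.162] 260 72
0.85 59 V [ 75.2 153. ] r95 0.1855 y [0.157 0.162] 253 72
0.88 57 V [155. 159.] r95 0.1853 y [0.157 0.162] 247 72
0.91 62 V [155.  158.5] r95 0.1853 y [0.157 0.162] 239 72
0.94 70 V [ 96.95 161.  ] r95 0.1855 y [0.157 0.162] 231 72
0.97 66 V [161. 165.] r95 0.1853 y [0.157 0.161] 223 72
1.0 67 V [162. 165.] r95 0.1853 y [0.157 0.161] 215 72
1.03 77 V [111.4 168. ] r95 0.1853 y [0.157 0.162] 206 72
1.06 83 V [159. 172.] r95 0.1852 y [0.157 0.162] 197 71
1.09 81 V [165. 171.] r95 0.1854 y [0.157 0.162] 188 72
1.12 89 V [151. 174.] r95 0.1858 y [0.157 0.162] 179 71
1.15 85 V [164.4 178. ] r95 0.1854 y [0.157 0.162] 169 72
1.18 90 V [176. 179.] r95 0.1855 y [0.157 0.162] 159 72
1.21 88 V [168.35 179.  ] r95 0.1852 y [0.157 0.162] 150 72
1.24 36 V [168. 180.] r95 0.1854 y [0.157 0.161] 143 72
```

View pics/w5.png

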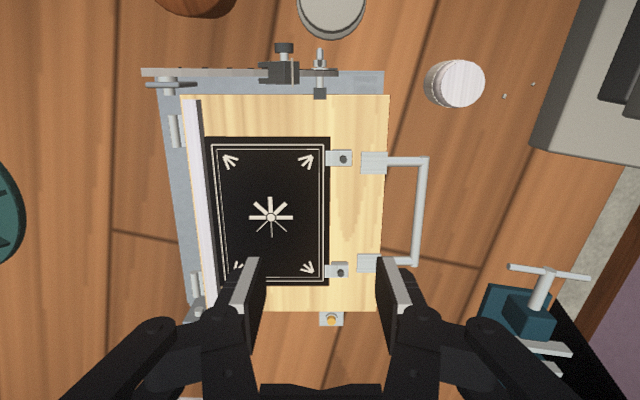

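The wrist view shows the dark clip at (278,72) on the rim (185 mm radius confirms the easel fit) and the pull bar from (424,160) to (417,265).

```bash
python3 - <<'E'
from h import *
z=np.load("easel.npz"); R,t=z['R'],z['t']; w=np.load("w5.npz"); P=w['P']; d=w['d']
q=(P[...,:2]-t)@R; h=P[...,2]-.085; r=np.hypot(q[...,0],h); a=np.arctan2(h,q[...,0])
M=(abs(q[...,1]-.161)<.02)&(r>.19)&(r<.212)&(a>.5)&(a<1.1)
for a0 in (.76,.78,.80):
    tn=-q[...,0]*np.sin(a0)+h*np.cos(a0); rr=q[...,0]*np.cos(a0)+h*np.sin(a0)
    m=M&(rr>.2); print(a0,M.sum(),m.sum(),"tang pct 1,50,99",np.round(np.percentile(tn[m],[1,5,50,95,99]),4),"rr",np.round(np.percentile(rr[m],[50,99]),4),"all",np.round(np.percentile(tn[M],[1,99]),4))
M=(q[...,0]>.265)&(q[...,0]<.31)&(abs(q[...,1])<.03)&(abs(h)<.02)
print("bar",M.sum(),np.round(np.percentile(q[M][:,0],[2,50,98]),4),"top z",np.percentile(P[...,2][M],95))
B=(q[...,0]>.2)&(q[...,0]<.235)&(abs(q[...,1])<.03)&(abs(h)<.02); print("board z",np.median(P[...,2][B]))
print("bar mid world",R@[.285,0]+t); plan([*(R@[.285,0]+t),.15])
E
```

```text
0.76 933 592 tang pct 1,50,99 [-0.0037 -0.0027  0.0048  0.0103  0.0108] rr [0.2041 0.2058] all [-0.0036  0.0108]
0.78 933 598 tang pct 1,50,99 [-0.0078 -0.0067  0.0008  0.0062  0.0067] rr [0.2041 0.2058] all [-0.0077  0.0068]
0.8 933 596 tang pct 1,50,99 [-0.0119 -0.0108 -0.0033  0.0022  0.0027] rr [0.2041 0.2058] all [-0.0118  0.0028]
bar 469 [0.2805 0.2849 0.2915] top z 0.0917176788366143
board z 0.08933072339720971
bar mid world [0.65214343 0.16369182]
tcp [0.5192 0.2076 0.3421] q [14.7 12.5 82.3 -0.1 85.2  2. ] clk 11.35 shift units [-1.44   2.401  3.842]
```

>>> jog_arm(
  rows=[
    [[0,0,0,-0.36,0.6,0.5,42],[0,0,0,-0.36,0.6,0.5,42],[0,0,0,-0.36,0.6,0.5,42],[0,0,0,-0.36,0.6,0.5,42],[0,0,0,0,0,0.5,42]],
  ],
)

```text
clock: 11.85
eef_pos: [0.6567, 0.1609, 0.2159]
tcp_rot: [[-0.217, 0.976, 0.003], [0.976, 0.217, -0.001], [-0.002, 0.003, -1.0]]
force: [-0.5, 0.8, 0.2]
gripper_width: 0.488
grasp_force: 0.0
```

>>> jog_arm(
  rows=[
    [[0,0,0,0,0,0.5,42],[0,0,0,0,0,0.5,42],[0,0,0,0,0,0,42],[0,0,0,0,0,0,42],[0,0,0,0,0,0,42]],
  ],
)

```text
clock: 12.35
eef_pos: [0.6535, 0.1644, 0.1688]
tcp_rot: [[-0.22, 0.975, 0.003], [0.975, 0.22, 0.0], [-0.0, 0.003, -1.0]]
force: [0.2, -0.6, 0.9]
gripper_width: 0.496
grasp_force: 0.0
```

```bash
python3 - <<'E'
from h import *
plan([.6521,.1637,.066]); turn(face(np.radians(12.8))); print(get_state()['gripper_width']*85.4)
E
```

```text
tcp [0.6535 0.1644 0.1688] q [ 8.3 29.6 80.8 -0.  69.5 -4.5] clk 12.35 shift units [-0.007 -0.036  2.056]
turn units [ 0.025  0.004 -0.013]
42.332474132497104
```

>>> jog_arm(
  rows=[
    [[0,0,0,0,-0.02,0.4,42],[0,0,0,0,0,0.45,42],[0,0,0,0,0,0.45,42],[0,0,0,0,0,0.45,42],[0,0,0,0,0,0.25,42]],
  ],
)

```text
clock: 12.85
eef_pos: [0.6516, 0.1647, 0.0669]
tcp_rot: [[-0.221, 0.975, 0.001], [0.975, 0.221, -0.0], [-0.0, 0.001, -1.0]]
force: [-0.7, 0.4, -0.1]
gripper_width: 0.493
grasp_force: 0.0
```

>>> jog_arm(
  rows=[
    [[0,0,0,0,0,0,42],[0,0,0,0,0,0,2],[0,0,0,0,0,0,2],[0,0,0,0,0,0,2],[0,0,0,0,0,0,2]],
  ],
)

```text
clock: 13.35
eef_pos: [0.652, 0.1648, 0.0686]
tcp_rot: [[-0.221, 0.975, 0.002], [0.975, 0.221, 0.0], [-0.0, 0.002, -1.0]]
force: [-2.3, -1.5, 6.3]
gripper_width: 0.115
grasp_force: 58.6
```

```bash
python3 - <<'E'
from h import *
plan([.6521,.1637,.066]); s=get_state(); print(s['force'],s['gripper_width']*85.4,s['grasp_force'])
E
```

```text
tcp [0.652  0.1648 0.0686] q [ 8.3 35.7 85.7 -0.  58.5 -4.5] clk 13.35 shift units [-0.022 -0.003  0.053]
[-2.32731236 -1.54304384  6.33296575] 9.82668870209981 58.64780366420746
```

>>> jog_arm(
  rows=[
    [[-0.2,0,0,0,0.005,-0.12,2],[-0.4,0,0,0,0.01,-0.24,2],[-0.4,0,0,0,0.01,-0.24,2],[-0.4,0,0,0,0.01,-0.24,2],[-0.2,0,0,0,0.005,-0.12,2]],
  ],
)

```text
clock: 13.85
eef_pos: [0.6508, 0.1645, 0.1164]
tcp_rot: [[-0.221, 0.961, 0.167], [0.975, 0.218, 0.037], [-0.0, 0.171, -0.985]]
force: [2.8, -0.0, -3.8]
gripper_width: 0.114
grasp_force: 59.3
```

```bash
cat >> h.py <<'E'
def board():
    z=np.load("easel.npz"); R,t=z['R'],z['t']; s=get_state(); T=s['tcp_rot']
    g=s['eef_pos']-.019*T[:,2]; q=R.T@(g[:2]-t); h=g[2]-.085
    print("bar r",np.hypot(q[0],h),"y",q[1],"ang",np.arctan2(h,q[0]),"tilt",np.arcsin(T[2,1]),"q",np.round(s['qpos'],1),"F",np.round(s['force'],1),s['gripper_width'],s['grasp_force'],s['clock'])
E
python3 -c "
from h import *
board()"
```

```text
bar r 0.28505331161801123 y 0.0011327002673968134 ang 0.1766429003906139 tilt 0.17173047960487323 q [ 7.8 28.4 92.8  1.1 49.  -5.6] F [ 2.8 -0.  -3.8] 0.11394539049900647 59.26425576210022 13.85
```

>>> jog_arm(
  rows=[
    [[-0.3,0,0,0,0.01,-0.18,2],[-0.5,0,0,0,0.012,-0.3,2],[-0.5,0,0,0,0.012,-0.3,2],[-0.5,0,0,0,0.012,-0.3,2],[-0.3,0,0,0,0.01,-0.18,2]],
  ],
)

```text
clock: 14.35
eef_pos: [0.6374, 0.1615, 0.1777]
tcp_rot: [[-0.221, 0.902, 0.372], [0.975, 0.204, 0.084], [-0.0, 0.381, -0.925]]
force: [2.4, 0.4, -3.7]
gripper_width: 0.115
grasp_force: 59.4
```

```bash
python3 -c "
from h import *
board()"
```

```text
bar r 0.28507230706016934 y 0.0011166410185915535 ang 0.3971137782124722 tilt 0.39079765554678053 q [  7.   19.1 102.4   3.7  36.3  -8.4] F [ 2.4  0.4 -3.7] 0.11472091297297111 59.4404661655426 14.35
```

```bash
python3 - <<'E'
from h import *
N=9; a=.397+(.778-.397)*np.arange(N+1)/N; b=.391+(.58-.391)*np.arange(N+1)/N
for i in range(N):
    f=lambda k:np.array([.285*np.cos(a[k])+.019*np.sin(b[k]),0,.285*np.sin(a[k])-.019*np.cos(b[k])])
    dd=f(i+1)-f(i); y=np.array([np.cos(b[i]),0,np.sin(b[i])]); z=np.array([np.sin(b[i]),0,-np.cos(b[i])])
    print(round(-np.degrees(b[1]-b[0])/6,3),np.round([dd@y/.05,dd@z/.05],3))
E
```

```text
-0.201 [ 0.001 -0.241]
-0.201 [-0.004 -0.241]
-0.201 [-0.009 -0.241]
-0.201 [-0.014 -0.24 ]
-0.201 [-0.019 -0.24 ]
-0.201 [-0.024 -0.239]
-0.201 [-0.029 -0.238]
-0.201 [-0.034 -0.238]
-0.201 [-0.039 -0.237]
```

>>> jog_arm(
  rows=[
    [[-0.2,0,0,0,0,-0.24,2],[-0.2,0,0,0,-0.004,-0.24,2],[-0.2,0,0,0,-0.009,-0.24,2],[-0.2,0,0,0,-0.014,-0.24,2],[-0.2,0,0,0,-0.019,-0.24,2]],
  ],
)

```text
clock: 14.85
eef_pos: [0.6113, 0.1556, 0.2312]
tcp_rot: [[-0.221, 0.858, 0.463], [0.975, 0.195, 0.105], [-0.0, 0.475, -0.88]]
force: [3.8, 0.3, -2.1]
gripper_width: 0.113
grasp_force: 59.0
```

```bash
python3 -c "
from h import *
board()"
```

```text
bar r 0.28541643857732896 y 0.0011072528331516618 ang 0.6075699189051998 tilt 0.4950319800770227 q [  6.2  11.5 107.1   5.7  33.3 -10.6] F [ 3.8  0.3 -2.1] 0.11309941423183537 58.97104024887085 14.85
```

>>> jog_arm(
  rows=[
    [[-0.2,0,0,0,-0.024,-0.24,2],[-0.2,0,0,0,-0.03,-0.24,2],[-0.2,0,0,0,-0.034,-0.23,2],[-0.1,0,0,0,-0.02,-0.12,2],[0,0,0,0,0,0,2]],
  ],
)

```text
clock: 15.35
eef_pos: [0.5866, 0.15, 0.265]
tcp_rot: [[-0.221, 0.822, 0.525], [0.975, 0.186, 0.119], [-0.0, 0.539, -0.843]]
force: [4.7, 1.3, 0.9]
gripper_width: 0.115
grasp_force: 58.8
```

```bash
python3 - <<'E'
from h import *
board()
z=np.load("easel.npz"); R,t=z['R'],z['t']
for n in ("scene","top"):
    im,d=grab_frame(n); P=pts(n,d); q=(P[...,:2]-t)@R; h=P[...,2]-.085
    a=np.arctan2(h,q[...,0]); r=np.hypot(q[...,0],h)
    m=(abs(q[...,1])<.13)&(r>.1)&(r<.235)&(a>.5)&(a<1.1)&(im.max(-1)>0)
    m&=(cv2.cvtColor(im,cv2.COLOR_BGR2HSV)[...,1]>60)
    # board surface sits ~5 mm above hinge plane
    x,y=q[...,0][m],h[m]; p=np.polyfit(x,y,1); print(n,m.sum(),"slope angle",np.arctan(p[0]))
    if n=="scene": cv2.imwrite("pics/s2.png",cv2.resize(im[30:290,170:400],None,fx=2.3,fy=2.3,interpolation=cv2.INTER_CUBIC))
E
```

```text
bar r 0.28565707922217254 y 0.0010463857617225222 ang 0.756073407014369 tilt 0.5687884168725651 q [  5.3   5.9 110.9   7.7  31.1 -12.9] F [4.7 1.3 0.9] 0.11507725649347654 58.787367939949036 15.35
scene 856 slope angle 0.6744292005883634
top 941 slope angle 0.7219490390245853
```

View pics/s2.png

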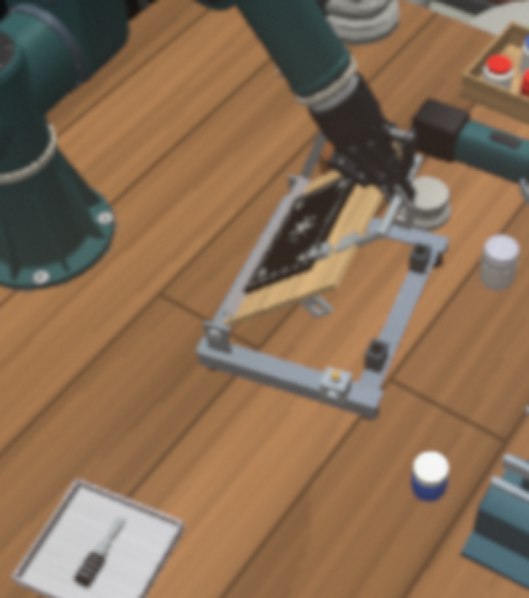

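The scene view shows the pin still in the tray at about (100,550), and the board raised with the fingers on the bar at about (385,185).

>>> jog_arm(
  rows=[
    [[0,0,0,0,-0.012,-0.06,2],[0,0,0,0,-0.012,-0.06,2],[0,0,0,0,0,0,2],[0,0,0,0,0,0,2],[0,0,0,0,0,0,2]],
  ],
)

```text
clock: 15.95
eef_pos: [0.5835, 0.1493, 0.2684]
tcp_rot: [[-0.221, 0.822, 0.524], [0.975, 0.186, 0.119], [-0.0, 0.537, -0.843]]
force: [5.4, 1.4, -0.2]
gripper_width: 0.111
grasp_force: 58.8
```

```bash
python3 - <<'E'
from h import *
board()
z=np.load("easel.npz"); R,t=z['R'],z['t']
for n in ("scene","top","wrist"):
    c=camera_info(n); im,d=grab_frame(n); P=pts(n,d,c); q=(P[...,:2]-t)@R; h=P[...,2]-.085
    hs=cv2.cvtColor(im,cv2.COLOR_BGR2HSV); 
    a=np.arctan2(h,q[...,0]); r=np.hypot(q[...,0],h)
    m=(abs(q[...,1])<.135)&(r>.05)&(r<.236)&(d>0)&(a>.4)&(a<1.2)
    x,y=q[...,0][m],h[m]
    best=max(((np.abs(-x*np.sin(k)+y*np.cos(k)-o)<.0015).sum(),k,o) for k in np.arange(.65,.92,.005) for o in np.arange(.002,.013,.001))
    print(n,m.sum(),best)
print(get_state()['qd'].round(2))
E
```

```text
bar r 0.2857562467978096 y 0.0010861043819038116 ang 0.772549140076505 tilt 0.5673433191042494 q [  5.3   5.3 110.9   7.6  31.7 -12.8] F [ 5.4  1.4 -0.2] 0.11099539609911004 58.781978487968445 15.95
scene 1622 (np.int64(676), np.float64(0.7750000000000001), np.float64(0.012))
top 1865 (np.int64(520), np.float64(0.7650000000000001), np.float64(0.004))
wrist 72318 (np.int64(39731), np.float64(0.7550000000000001), np.float64(0.005))
[ 0.07  0.04  0.14  0.09 -0.05 -0.04]
```

>>> jog_arm(
  rows=[
    [[0,0,0,0,-0.012,-0.06,2],[0,0,0,0,0,0,2],[0,0,0,0,0,0,2],[0,0,0,0,0,0,2],[0,0,0,0,0,0,2]],
  ],
)

```text
clock: 16.6
eef_pos: [0.5815, 0.1489, 0.2706]
tcp_rot: [[-0.221, 0.822, 0.524], [0.975, 0.186, 0.119], [-0.0, 0.537, -0.843]]
force: [5.2, 0.7, 1.1]
gripper_width: 0.113
grasp_force: 58.8
```

>>> jog_arm(
  rows=[
    [[0,0,0,0,0,0,2],[0,0,0,0,0,0,2],[0,0,0,0,0,0,2],[0,0,0,0,0,0,2],[0,0,0,0,0,0,2]],
  ],
)

```text
clock: 17.1
eef_pos: [0.5815, 0.1489, 0.2706]
tcp_rot: [[-0.221, 0.822, 0.524], [0.975, 0.186, 0.119], [-0.0, 0.537, -0.843]]
force: [6.3, 1.2, 1.5]
gripper_width: 0.115
grasp_force: 58.8
```

```bash
python3 - <<'E'
from h import *
board()
print(hand_in())
E
```

```text
bar r 0.28581917991783423 y 0.0010672639159119354 ang 0.783086791997885 tilt 0.5673691825666245 q [  5.2   5.  110.9   7.6  32.  -12.8] F [6.3 1.2 1.5] 0.11463561232083097 58.768190145492554 17.1
the job is handed in; nothing more can be done
None
```

The job is handed in at 17.1 s: the pin lies flat in the tray, and the arm is holding the board still by its bar at about 0.77–0.78 rad, against the clip's measured 0.778 rad (tolerance 0.052); hand-in returned no verdict.

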